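Eject a stuck pellet with the folding-crank extractor

ROBOT

A 7-joint arm with a two-finger parallel gripper is mounted at the origin on a cart in front of the work surface, level with it; the furniture and walls round the work are solid. World frame = base frame: x ahead of the robot, y to its left, z up, the work surface at z = 0. Lengths are in m, angles in degrees, forces in N, time in s.
With the tool pointing down it reaches from about 0.35 to 0.775 m from the base axis. Payload 3.1 kg.
Tool frame: the origin (TCP) lies at the very end of the fingers, on their centre line; the grasp point (between the pads) lies 19 mm behind it; z points along the fingers, y is the line along which they close (so a half turn about z gives the same grasp; the last joint's range is limited). The gripper opens to 85 mm and grips with 20 to 120 N. Pads are 22 mm wide; open, the fingers measure 114 mm over their backs; the gripper's body (76 mm by 85 mm) begins 54 mm behind the grasp point. The pads swing forward as they close: fully open they stand 13 mm farther back than shut.
Start: joints at [-72.634, 17.813, 0.802, 86.603, -0.252, 75.585, -1.558], TCP at [0.186, 0.518, 0.231] pointing down, gripper open.
Joint ranges: [-154.91, 154.91], [-16.99, 109.72], [-72.82, 74.43], [7.12, 147.25], [-82.49, 262.49], [11.32, 116.49], [-174.64, 174.64]. Speed limits (degrees/s): [159.86, 159.86, 180, 180, 180, 180, 180].

INTERFACE

Orientations are given as a 3x3 rotation matrix whose columns are the frame's x, y, z axes.
In Python, from cell import env, optics, regions_of gives the robot as it stands.
- The arm moves only by the tool jog_arm, never from a script. Its argument "rows" is a list of rows, each an object with "hand": the finger opening in cm, from 0 to 8.54; "linear": the shift along the tool's x, y, z in cm, a list of three; "twist": the turn about the tool's z in degrees. A call has 1 to 10 rows; each row shifts and turns the commanded pose from where the row before left it, along the tool's axes as they then stand; what a row does not reach is not made up. A row lasts 1/8 s, in which the tool goes at most 62.5 mm and 10.7 degrees, less where a joint would pass 70% of its speed; a pose out of reach is approached as far as the arm can. A call is refused whole if a number of a shift passes 6.25 or a number of a turn 10.7, either way. A call with a gripper value outside its range is refused whole. The fingers move at their own pace and stop on an object; the grip force is fixed at half the most. Time passes only in rows, so rows that do not move let the fingers close. It gives the time, the measured TCP pose, the force, the opening and the grip force at its end, in the units of the state.
- env.get_obs(): the state, without advancing time (a new reading comes with each control period).
- optics.grab_frame(name): name is "scene" or "top" or "wrist"; returns (picture, depth): 384x512x3 uint8, red, green, blue; 384x512 float32, m along the optical axis (not along the pixel's ray), 0 where there is no reading.
- optics.camera_info(name): a dict with "camera_matrix" (3x3 intrinsics, pixels), "extrinsics" (4x4, takes a point from camera to world coordinates). Camera axes: x right, y down, z forward; pixel columns grow to the right and rows downward; lengths in m; the calibration is good to about 2 mm. The wrist camera is an equidistant fisheye: a pixel r from the principal point sees the ray r / f radians off the axis. A picture is of the moment at which its call begins: read the wrist's pose just before it. camera_info takes no time and is no camera call; for the wrist camera it gives the pose at the moment of the call.
- env.finish_job(): hands the job in; it is judged then, once.
Trained networks look in the newest picture that a camera, given by its name, has taken for a name from the list of things; names that differ only in an ending like _2 or _b are one class to them, and where a whole thing is asked for, a point or a joint stands for the part that bears it (a point fixed in the world has none). Each returns a list of dicts, best first, with "conf" (0 to 1); they miss things now and then, are a little off and sometimes report something else, mostly with a low value. They report only what shows in the picture. A call takes as long as a camera call.
- regions_of(camera, query): "mask" (384x512 bool, what is visible of it) and "bbox" ([centre column, centre row, width, height] in pixels, round what is visible of it).
The state is a dict: "t": time; "joint_pos": joint angles; "joint_velocities": joint speeds; "joint_torque": joint torques, N m; "tcp_pos": TCP position; "tool_rot": TCP orientation; "contact_force": force on the tool from outside, world axes, zero at the start; "torque": the same for the moment, N m; "finger_gap": opening from 0.0 (shut) to 1.0 (fully open); "grip_force": force on a finger pad.
Only numpy, scipy, OpenCV 4.12 (cv2) and the standard library are available. Lean on these libraries where they do the work, as an engineer would, in place of code of your own. Each camera call takes 0.05 s, during which the arm holds its last target. There are 200 camera calls.

TASK

A pressed soil pellet is stuck down in the die of the hand-cranked extractor. Swing the folded crank up until it stands upright, push its grip down so that the sleeve locks the knuckle and frees the wheel, and crank clockwise (seen from above) until you feel the rod's tab come up firmly against the depth stop, with the pellet pushed clear of the die. Then lift the pellet off the rod and set it down flat near the middle of the white dish without dropping or tipping it over; leave the crank upright and locked, the rod up and the other things on the bench where they are.

Things in the scene. Friction and masses are not known exactly. Their poses are not given: they have to be found in the camera images.
- extractor: Fixed bench extractor: grey base plate 150 x 310 x 14 mm (x, y, z), blue pedestal with a black handwheel on its -y (right) side, blue tower with a round steel die on its +y (left) side. Origin: centre of the plate's underside, z up. In its frame the wheel's axis is at x=0, y=-85 mm, the die's at x=0, y=+85 mm. At the start the crank's knuckle is on the -x side of the wheel's axis.
- wheel_hub (a point): Top of the wheel's hub nut, on its vertical axis, 94 mm up. Rim 112 mm across, its top 88 mm up, dished inside; a rocker box on it reaches 74 mm out. Turns clockwise from above, raising the rod 2.7 mm a rad, for 1.6 to 1.9 turns until the rod's tab meets the depth stop (a hard stop); needs about 2 N at the crank, stays where left. Locked (3 degrees of play) while the lock pin is down.
- crank_hinge (a point): The crank's knuckle, on a stub on the wheel rim, 46 mm from the wheel's axis, 110 mm up. At the start the crank lies folded inwards across the wheel, level or up to 20 degrees raised. It swings in the vertical plane through knuckle and wheel axis, from level past upright to 15 degrees beyond (no click or stop at upright), and stays where it is left (0.06 N m).
- crank_grip (a point): Middle of the black grip (21 mm diameter, 52 mm long), 58 mm from the knuckle while unlocked. It spins freely on the crank's axis. With the crank within some 5 degrees of upright it and its steel sleeve can be pushed 18 mm down the crank against 5 N of friction, to a stop; the sleeve then locks the knuckle and this point is 40 mm above it. At other angles it jams after a few mm.
- lock_pin (a point): Top of the red cap (10 mm across) of the lock pin in the wheel rim, outward of the knuckle, 64 mm from the wheel's axis. 96.5 mm up with the wheel locked; in its last 7 mm of travel the sleeve presses a brass plunger that lifts it by about 6 mm (the wheel is free above 3.5 mm).
- die_mouth (a point): Centre of the die's mouth, 84 mm above the bench. The die is 66 mm across, its bore 34 mm; nothing on the tower stands higher.
- pellet: Red-brown pressed soil pellet, a disc 32 mm in diameter and 14 mm thick, about 30 g. Origin: centre of its underside, z up. At the start it sits in the bore with its top 8 mm below the mouth, gripped by the bore; with the tab at the depth stop it stands on the rod with its underside 3 to 6 mm above the mouth.
- dish: Loose shallow white round dish, 104 mm across and 9 mm high, inner floor 3 mm up and 90 mm across. Origin: centre of its underside.
- vial_amber: Small vial with amber contents, 16 x 42 mm, a bystander. Origin: centre of its underside.
- dropper_c: White vial with a blue cap, 26 x 62 mm, a bystander. Origin: centre of its underside.
- dropper_b: White vial with a red cap, 27 x 66 mm, a bystander. Origin: centre of its underside.
- timer: White square kitchen-type timer with a red knob, 62 x 62 x 35 mm, a bystander. Origin: centre of its underside.
- rod_tab (a point): Middle of the top face of the brass tab (8 mm wide) that the knock-out rod carries out through the slot in the tower's robot-side face; it rises with the rod. 22 mm up at the start, when the rod's flat end (20 mm across) is out of sight 3 mm below the pellet.
- stop_face (a point): Middle of the underside of the depth stop, an aluminium block 18 x 36 x 11 mm clamped to a bar on the tower, above the brass tab. It is set differently each time, 50 to 53 mm up; the tab must come up against it.

How it is judged (in metres and radians):
On the way, in this order (a step that is already met when the one before it is completed fails the run):
1. the crank stands upright with its sleeve pushed home (grip within 3 mm of its lowest, lock pin lifted 4 mm or more) before the rod has risen (z of lock_pin in the frame of extractor above 0.1005 m and z of crank_grip in the frame of crank_hinge between 0.036 and 0.043 m and z of rod_tab in the frame of extractor below 0.026 m), for 0.2 s.
2. the wheel has been cranked until the rod's tab is up against the depth stop (within 1 mm) and the pellet stands clear of the die (z of rod_tab in the frame of stop_face above -0.001 m and z of pellet in the frame of extractor above 0.0855 m and horizontal distance between pellet and die_mouth below 0.008 m and contact force between the fingers and pellet below 0.1 N), for 0.2 s.
At the end, for the whole second after the job is handed in: The pellet rests flat (within 7 degrees) on the floor of the dish, within 30 mm of its centre; the dish stands level on the bench; the rod's tab is still within 1.5 mm of the depth stop; the crank is still upright and locked (lock pin lifted 3.5 mm or more, sleeve within 4.5 mm of home) (horizontal distance between pellet and dish below 0.03 m and z of pellet in the frame of dish below 0.006 m and angle between pellet's own z axis and vertical below 0.12 rad and angle between dish's own z axis and vertical below 0.08 rad and height (world z) of dish below 0.006 m and linear speed of pellet below 0.02 m/s and z of rod_tab in the frame of stop_face above -0.0015 m and z of lock_pin in the frame of extractor above 0.1 m and z of crank_grip in the frame of crank_hinge between 0.034 and 0.0445 m); the robot touches nothing.
It fails at once if the pellet is dropped (moves faster than 0.6 m/s with no finger on it) (contact force between the fingers and pellet below 0.05 N and linear speed of pellet above 0.6 m/s).
It fails at once if the pellet is tipped by more than 50 degrees (angle between pellet's own z axis and vertical above 0.87 rad).
It fails at once if a bystander is moved by more than 20 mm (distance of any of vial_amber, dropper_c, dropper_b, timer from where it was at the start of the episode above 0.02 m).
It also fails if it takes over 72 s, if anything falls off the work surface, if the arm or the gripper's body presses on something with over 40 N, if the wrist force passes 120 N, or if a joint passes its speed limit or range.

## Working session

There is one attempt and no reset: what is moved stays moved. The work goes in short steps, Python scripts to look and compute and a tool call to move; the robot and the scene stay as the last step left them, time stands still between calls to the robot, and variables do not carry over. Pictures are saved under pics/ and viewed, at most 10 in all, crops included, and the job is handed in when it is done.

Besides the shell and the picture viewer there is one more tool, called after "Request:" by a JSON object that holds its "api" and its "payload". jog_arm: Moves the arm, as the interface text tells. Its arguments: {"type":"object","properties":{"rows":{"type":"array"}},"required":["rows"]}

```bash
ls; mkdir -p pics; cat > h.py <<'E'
import numpy as np, cv2
from cell import env, optics, regions_of
def cloud(n,d):
    ci=optics.camera_info(n);K=np.array(ci["camera_matrix"]);T=np.array(ci["extrinsics"])
    v,u=np.mgrid[0:384,0:512]
    P=np.stack([(u-K[0,2])/K[0,0]*d,(v-K[1,2])/K[1,1]*d,d],-1)
    return P@T[:3,:3].T+T[:3,3]
def save(name,im,s=1.5):
    cv2.imwrite('pics/'+name,cv2.resize(im[...,::-1],None,fx=s,fy=s))
E
python3 - <<'E'
from h import *
np.set_printoptions(precision=4,suppress=True)
o=env.get_obs();print(o['t'],o['tcp_pos'],o['tool_rot'])
ims=[]
for n in ("top","scene"):
    im,d=optics.grab_frame(n);P=cloud(n,d);ims.append(im)
    print(n,optics.camera_info(n)['extrinsics'][:3])
    for q in ("extractor","wheel_hub","crank_hinge","crank_grip","lock_pin","die_mouth","pellet","dish","vial_amber","dropper_c","timer","rod_tab","stop_face"):
        r=regions_of(n,q)
        for x in r[:2]:
            m=x["mask"]&(d>0)
            p=P[m]
            print(q,round(x["conf"],2),np.round(x["bbox"]),len(p),*( [np.median(p,0),p.min(0),p.max(0)] if len(p) else []))
    np.savez(n,im=im,d=d,P=P)
save("a.png",np.hstack(ims),0.78)
E
```

```text
pics
0.0 [0.1857 0.5169 0.2302] [[-0.9412  0.338  -0.0007]
 [ 0.338   0.9412 -0.0023]
 [-0.0001 -0.0024 -1.    ]]
top [[-0.006  -0.9983  0.0572  0.4324]
 [-1.      0.0059 -0.0012  0.0192]
 [ 0.0009 -0.0572 -0.9984  1.3997]]
extractor 0.82 [276. 201. 100.  62.] 3465 [ 0.5282 -0.0588  0.0492] [ 0.4257 -0.2173 -0.0042] [0.6386 0.1097 0.1477]
wheel_hub 0.89 [300. 195.  35.  39.] 902 [ 0.5472 -0.1336  0.0879] [ 0.4787 -0.1958  0.0588] [ 0.6056 -0.0789  0.1477]
crank_hinge 0.87 [301. 196.  31.  36.] 888 [ 0.5471 -0.134   0.0881] [ 0.4787 -0.1887  0.0588] [ 0.6085 -0.0789  0.1477]
crank_hinge 0.59 [276. 197.  94.  60.] 3482 [ 0.528  -0.0553  0.0509] [ 0.4257 -0.214  -0.0044] [0.634  0.1061 0.1477]
crank_grip 0.39 [303. 189.   4.  18.] 86 [ 0.556  -0.1316  0.1381] [ 0.5333 -0.1458  0.1265] [ 0.5788 -0.1211  0.1477]
die_mouth 0.56 [276. 201.  90.  61.] 3430 [ 0.5302 -0.0587  0.0491] [ 0.4257 -0.2135 -0.0044] [0.6341 0.1095 0.1477]
pellet 0.42 [156. 188.   8.   4.] 77 [0.5715 0.3638 0.0465] [ 0.5605  0.356  -0.0007] [0.5906 0.3801 0.0703]
pellet 0.3 [261. 223.  12.   5.] 34 [ 0.4567 -0.0007  0
[... 1880 characters left out ...]
78 0.3049 0.0103]
dish 0.94 [211. 183.  38.  13.] 410 [0.4996 0.2553 0.0029] [ 0.4474  0.2003 -0.0022] [0.548  0.3063 0.0111]
vial_amber 0.4 [229. 166.   9.  12.] 37 [0.5896 0.3067 0.023 ] [0.5839 0.2991 0.0017] [0.5973 0.3143 0.0414]
dropper_c 0.66 [359. 297.  12.  28.] 270 [ 0.5076 -0.3859  0.0375] [ 0.5009 -0.395  -0.001 ] [ 0.5307 -0.3535  0.063 ]
timer 0.91 [320. 319.  37.  29.] 868 [ 0.4042 -0.3724  0.0174] [ 0.3815 -0.3954 -0.0037] [ 0.4587 -0.3211  0.0359]
stop_face 0.64 [241. 209.  12.   9.] 60 [ 0.4525 -0.003   0.0597] [ 0.4397 -0.0138  0.0508] [0.4678 0.0195 0.0626]
stop_face 0.23 [279. 227. 120.  80.] 4707 [ 0.5074 -0.1272  0.0406] [ 0.4232 -0.2198 -0.0023] [0.6966 0.091  0.1442]
```

```bash
python3 - <<'E'
from h import *
np.set_printoptions(precision=4,suppress=True)
t=np.load('top.npz');s=np.load('scene.npz')
A=cv2.resize(t['im'][150:250,215:345],(780,600),interpolation=2);
B=cv2.resize(s['im'][170:280,205:348],(780,600),interpolation=2)
cv2.imwrite('pics/b.png',cv2.resize(np.hstack([A,B])[...,::-1],(800,308),interpolation=cv2.INTER_AREA))
for f in (t,s):
    P=f['P'];x,y,z=P[...,0],P[...,1],P[...,2]
    w=(x>.4)&(x<.68)&(y>-.23)&(y<.14)
    # plate
    m=w&(z>.008)&(z<.019)
    r=cv2.minAreaRect((P[m][:,:2]*1000).astype(np.float32));print('plate',r)
    m=w&(y>-0.0)&(z>.078)&(z<.09);print('die',m.sum(),cv2.minEnclosingCircle((P[m][:,:2]*1000).astype(np.float32)))
    m=w&(y<-0.03)&(z>.083)&(z<.092);print('rim',m.sum(),cv2.minEnclosingCircle((P[m][:,:2]*1000).astype(np.float32)))
    m=w&(y<-.03)&(z>.102); q=P[m]; print('crank',len(q)); 
    q=q[np.argsort(q[:,0])]; print(q[::max(1,len(q)//25)])
E
```

```text
plate ((548.7617797851562, -47.72080993652344), (281.8638000488281, 349.4967346191406), 3.809480905532837)
die 228 ((510.87384033203125, 30.86394691467285), 32.663490295410156)
rim 488 ((540.5535888671875, -136.924072265625), 64.64598846435547)
crank 153
[[ 0.4953 -0.1481  0.1042]
 [ 0.5046 -0.1431  0.1177]
 [ 0.5079 -0.1431  0.1185]
 [ 0.5115 -0.137   0.1142]
 [ 0.5173 -0.1356  0.1267]
 [ 0.5204 -0.1452  0.1289]
 [ 0.5238 -0.1386  0.1291]
 [ 0.5268 -0.1449  0.1323]
 [ 0.5302 -0.1418  0.1311]
 [ 0.5333 -0.1415  0.1332]
 [ 0.5366 -0.1316  0.134 ]
 [ 0.5398 -0.1382  0.1346]
 [ 0.5432 -0.1383  0.134 ]
 [ 0.5461 -0.1411  0.1383]
 [ 0.5471 -0.1458  0.1268]
 [ 0.5499 -0.1418  0.133 ]
 [ 0.5531 -0.1285  0.1348]
 [ 0.5564 -0.1385  0.1334]
 [ 0.5592 -0.128   0.1392]
 [ 0.5627 -0.1283  0.1373]
 [ 0.5656 -0.1213  0.1415]
 [ 0.5689 -0.1345  0.141 ]
 [ 0.5721 -0.118   0.1421]
 [ 0.5749 -0.1242  0.1461]
 [ 0.5784 -0.1244  0.1445]
 [ 0.582  -0.1314  0.1409]]
plate ((574.2228393554688, -41.290008544921875), (246.41664123535156, 310.40924072265625), 13.194732666015625)
die 194 ((509.412841796875, 31.236465454101562), 33.51960754394531)
rim 512 ((538.9654541015625, -138.96994018554688), 65.6452407836914)
crank 257
[[ 0.493  -0.1478  0.1037]
 [ 0.4999 -0.1463  0.112 ]
 [ 0.5021 -0.1513  0.1141]
 [ 0.5065 -0.1496  0.1144]
 [ 0.5108 -0.1397  0.122 ]
 [ 0.5129 -0.1492  0.1176]
 [ 0.5152 -0.1418  0.1245]
 [ 0.5179 -0.1509  0.1167]
 [ 0.5219 -0.1373  0.1253]
 [ 0.5248 -0.1414  0.1266]
 [ 0.5284 -0.145   0.1243]
 [ 0.5316 -0.1369  0.1275]
 [ 0.5352 -0.1452  0.1187]
 [ 0.5372 -0.1466  0.1188]
 [ 0.5405 -0.1463  0.1204]
 [ 0.5437 -0.1411  0.1343]
 [ 0.5465 -0.1338  0.1352]
 [ 0.5502 -0.1425  0.1206]
 [ 0.5532 -0.1416  0.1311]
 [ 0.5567 -0.1327  0.14  ]
 [ 0.5598 -0.1388  0.1211]
 [ 0.5626 -0.1219  0.1381]
 [ 0.5658 -0.1379  0.1365]
 [ 0.5693 -0.1338  0.136 ]
 [ 0.573  -0.1372  0.1365]
 [ 0.576  -0.1346  0.128 ]]
```

View pics/b.png

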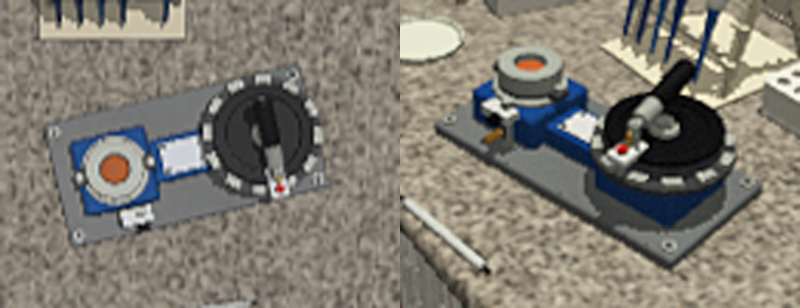

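View pics/a.png

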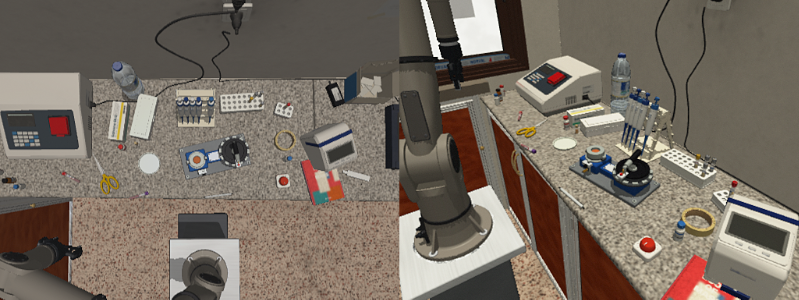

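Request:
{"api": "jog_arm", "payload": {"rows": [{"hand": 6,"linear": [0,0,-1.5],"twist": -10},{"hand": 6,"linear": [0,0,-1.5],"twist": -10},{"hand": 6,"linear": [0,0,-1.5],"twist": -10},{"hand": 6,"linear": [-1.5,-4.7,0],"twist": 0},{"hand": 6,"linear": [-1.5,-4.7,0],"twist": 0},{"hand": 6,"linear": [-1.5,-4.7,0],"twist": 0},{"hand": 6,"linear": [-1.5,-4.7,0],"twist": 0},{"hand": 6,"linear": [-1.5,-4.7,0],"twist": 0}]}}

```text
t: 2.4
tcp_pos: [0.3022, 0.2982, 0.2765]
tool_rot: [[-0.984, -0.178, 0.001], [-0.178, 0.984, 0.001], [-0.001, 0.001, -1.0]]
contact_force: [0.6, -0.3, -0.5]
finger_gap: 0.701
grip_force: 0.0
```

```bash
python3 - <<'E'
from h import *
np.set_printoptions(precision=4,suppress=True)
o=env.get_obs();print(o['t'],o['tcp_pos'],o['tool_rot'],o['contact_force'])
P=np.load('top.npz')['P'];P2=np.load('scene.npz')['P']
Q=np.concatenate([P.reshape(-1,3),P2.reshape(-1,3)])
for x0 in np.arange(.4,.8,.05):
    print(round(x0,2),[round(max([0,*Q[(Q[:,0]>=x0)&(Q[:,0]<x0+.05)&(Q[:,1]>=y)&(Q[:,1]<y+.05)][:,2]]),3) for y in np.arange(-.35,.35,.05)])
E
```

```text
2.4 [0.3022 0.2982 0.2765] [[-0.984  -0.1779  0.0006]
 [-0.1779  0.984   0.0007]
 [-0.0007  0.0005 -1.    ]] [ 0.599  -0.3408 -0.5296]
0.4 [np.float64(0.04), np.float64(0.008), np.float64(0.01), np.float64(0.008), np.float64(0.007), np.float64(0.007), np.float64(0.066), np.float64(1.4), np.float64(0.026), np.float64(0.007), np.float64(0.008), np.float64(0.01), np.float64(0.01), np.float64(0.009)]
0.45 [np.float64(0.009), np.float64(0.011), np.float64(0.019), np.float64(0.102), np.float64(0.115), np.float64(0.073), np.float64(0.075), np.float64(0.091), np.float64(0.088), np.float64(0.008), np.float64(0.01), np.float64(0.014), np.float64(0.017), np.float64(0.012)]
0.5 [np.float64(0.01), np.float64(0.011), np.float64(0.073), np.float64(0.118), np.float64(0.143), np.float64(0.095), np.float64(0.084), np.float64(0.091), np.float64(0.091), np.float64(0.024), np.float64(0.01), np.float64(0.013), np.float64(0.016), np.float64(0.012)]
0.55 [np.float64(0.034), np.float64(0.01), np.float64(0.073), np.float64(0.095), np.float64(0.148), np.float64(0.092), np.float64(0.051), np.float64(0.056), np.
[... 485 characters left out ...]
float64(0.011), np.float64(0.155), np.float64(0.161), np.float64(0.169), np.float64(0.136), np.float64(0.009), np.float64(0.063), np.float64(0.061), np.float64(0.064)]
0.7 [np.float64(0.035), np.float64(0.088), np.float64(0.048), np.float64(0.047), np.float64(0.05), np.float64(0.136), np.float64(0.261), np.float64(0.26), np.float64(0.26), np.float64(0.259), np.float64(0.008), np.float64(0.061), np.float64(0.062), np.float64(0.071)]
0.75 [np.float64(0.035), np.float64(0.1), np.float64(0.1), np.float64(0.051), np.float64(0.051), np.float64(0.05), np.float64(0.205), np.float64(0.202), np.float64(0.2), np.float64(0.199), np.float64(0.009), np.float64(0.061), np.float64(0.114), np.float64(0.261)]
```

Request:
{"api": "jog_arm", "payload": {"rows": [{"hand": 6,"linear": [-1.6,-4.7,0],"twist": 0},{"hand": 6,"linear": [-1.6,-4.7,0],"twist": 0},{"hand": 6,"linear": [-1.6,-4.7,0],"twist": 0},{"hand": 6,"linear": [-1.6,-4.7,0],"twist": 0},{"hand": 6,"linear": [-1.6,-4.7,0],"twist": 0},{"hand": 6,"linear": [-1.6,-4.7,0],"twist": 0},{"hand": 6,"linear": [-1.6,-4.7,0],"twist": 0},{"hand": 6,"linear": [-1.6,-4.7,0],"twist": 0},{"hand": 6,"linear": [-1.6,-4.7,0],"twist": 0},{"hand": 6,"linear": [-1.6,-4.7,0],"twist": 0}]}}

```text
t: 3.65
tcp_pos: [0.5434, -0.1354, 0.2764]
tool_rot: [[-0.984, -0.179, 0.001], [-0.179, 0.984, 0.0], [-0.001, 0.0, -1.0]]
contact_force: [0.8, 0.5, 0.3]
finger_gap: 0.702
grip_force: 0.0
```

```bash
cat >> h.py <<'E'
def wcloud(d,ci):
    K=np.array(ci["camera_matrix"]);T=np.array(ci["extrinsics"])
    v,u=np.mgrid[0:384,0:512]
    a=(u-K[0,2])/K[0,0];b=(v-K[1,2])/K[1,1];r=np.hypot(a,b)+1e-9
    k=np.tan(np.minimum(r,1.4))/r
    P=np.stack([a*k*d,b*k*d,d],-1)
    return P@T[:3,:3].T+T[:3,3]
E
python3 - <<'E'
from h import *
np.set_printoptions(precision=4,suppress=True)
o=env.get_obs();print(o['t'],o['tcp_pos'])
ci=optics.camera_info("wrist");im,d=optics.grab_frame("wrist");P=wcloud(d,ci)
print(ci)
for q in ("wheel_hub","crank_hinge","crank_grip","lock_pin","die_mouth","pellet","extractor"):
    for x in regions_of("wrist",q)[:2]:
        p=P[x["mask"]&(d>0)]
        print(q,round(x["conf"],2),np.round(x["bbox"]),len(p),*( [np.median(p,0),p.min(0),p.max(0)] if len(p) else []))
np.savez("w1",im=im,d=d,P=P)
save("w1.png",im,1.5)
E
```

```text
3.65 [ 0.5434 -0.1354  0.2764]
{'camera_matrix': array([[297.3186,   0.    , 251.0636],
       [  0.    , 297.3186, 183.1528],
       [  0.    ,   0.    ,   1.    ]]), 'extrinsics': array([[-0.1804,  0.9324,  0.3132,  0.4625],
       [ 0.9836,  0.1705,  0.0588, -0.151 ],
       [ 0.0014,  0.3187, -0.9479,  0.4187],
       [ 0.    ,  0.    ,  0.    ,  1.    ]])}
wheel_hub 0.94 [253. 155.  98. 110.] 7256 [ 0.5413 -0.1374  0.0875] [ 0.475  -0.188   0.0626] [ 0.6035 -0.0784  0.1455]
wheel_hub 0.63 [114.  38.  41.  44.] 1582 [ 0.4156 -0.3531  0.0182] [ 0.3794 -0.4035 -0.0012] [ 0.4462 -0.33    0.0367]
crank_hinge 0.78 [252. 154. 100. 104.] 7156 [ 0.5414 -0.1374  0.0875] [ 0.4761 -0.1887  0.0631] [ 0.6032 -0.0784  0.1455]
crank_grip 0.85 [256. 184.  23.  54.] 998 [ 0.5536 -0.1313  0.136 ] [ 0.5296 -0.1461  0.0625] [ 0.6127 -0.1164  0.1455]
die_mouth 0.94 [303. 151. 214. 119.] 21037 [ 0.5201 -0.0815  0.0646] [ 0.4198 -0.2166 -0.0022] [0.6462 0.1191 0.1455]
pellet 0.58 [253. 155.  94. 108.] 7236 [ 0.5415 -0.1376  0.0875] [ 0.475  -0.1894  0.0658] [ 0.6035 -0.0779  0.1455]
extractor 0.85 [307. 154. 215. 114.] 20704 [ 0.5203 -0.0825  0.065 ] [ 0.4211 -0.2165 -0.0022] [0.6427 0.1185 0.1455]
extractor 0.72 [252. 155.  97. 110.] 7218 [ 0.5414 -0.1373  0.0875] [ 0.4761 -0.1887  0.0626] [ 0.6027 -0.0791  0.1455]
```

View pics/w1.png

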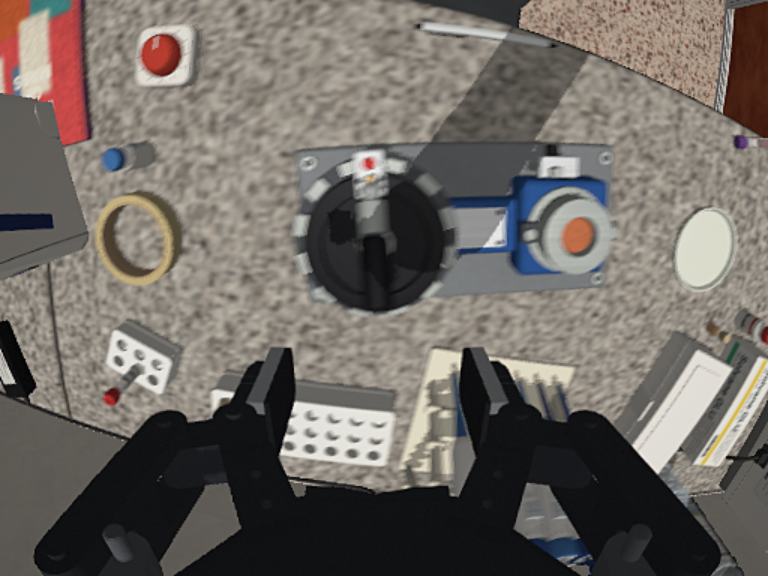

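```bash
python3 - <<'E'
from h import *
from scipy.optimize import least_squares
np.set_printoptions(precision=4,suppress=True)
f=np.load('w1.npz');P=f['P'];im=f['im'].astype(int);x,y,z=P[...,0],P[...,1],P[...,2]
w=(x>.4)&(x<.66)&(y>-.24)&(y<.14)
m=(z>.078)&(z<.09)&(np.hypot(x-.51,y-.031)<.036)
print('die',cv2.minEnclosingCircle((P[m][:,:2]*1000).astype(np.float32)))
bo=w&(y>0)&(im[...,0]>im[...,2]+60)&(z<.08);q=P[bo];print('pellet',len(q),q.mean(0),np.median(q,0))
m=w&(z>.009)&(z<.02);print('plate',cv2.minAreaRect((P[m][:,:2]*1000).astype(np.float32)))
m=(z>.08)&(z<.092)&(np.hypot(x-.541,y+.137)<.066);h=cv2.convexHull((P[m][:,:2]*1000).astype(np.float32))[:,0]
print('rim',cv2.minEnclosingCircle(h),cv2.fitEllipse(h))
m=w&(im[...,0]>150)&(im[...,1]<90)&(z>.09)&(y<-.05);print('cap',m.sum(),np.median(P[m],0))
m=w&(z>.106)&(y<-.05);q=P[m]
e=q[:,0]*.984+q[:,1]*.179
for a in np.arange(e.min(),e.max(),.008):
    s=(e>=a)&(e<a+.008)
    if s.sum()>3:print(round(a,3),s.sum(),q[s].mean(0),q[s][:,2].max())
E
```

```text
die ((508.65899658203125, 31.324050903320312), 33.28037643432617)
pellet 344 [0.5099 0.0312 0.0759] [0.5098 0.0312 0.076 ]
plate ((528.26611328125, -51.27586364746094), (151.18032836914062, 309.1512451171875), 13.431977272033691)
rim ((539.2813110351562, -136.2622833251953), 64.46339416503906) ((541.112548828125, -135.43505859375), (109.3665771484375, 129.34608459472656), 104.60086822509766)
cap 36 [ 0.4854 -0.151   0.0966]
0.428 792 [ 0.4625 -0.151   0.4187] 0.41874491286114074
0.452 4 [ 0.4942 -0.1474  0.1074] 0.10812498818784738
0.46 60 [ 0.4996 -0.1459  0.112 ] 0.11634862098854021
0.468 106 [ 0.5062 -0.1439  0.1161] 0.12357734955943384
0.476 144 [ 0.5138 -0.1422  0.1212] 0.12554656316067536
0.484 3564 [ 0.5239 -0.1395  0.3628] 0.3804580677605524
0.492 21611 [ 0.5306 -0.1383  0.354 ] 0.38632939574262704
0.5 6694 [ 0.5367 -0.1376  0.3406] 0.3836493056932911
0.508 2589 [ 0.545  -0.136   0.3223] 0.37291328865770296
0.516 2194 [ 0.5513 -0.1342  0.3231] 0.36148553800106814
0.524 174 [ 0.5604 -0.13    0.1382] 0.14241615192070733
0.532 171 [ 0.5681 -0.1278  0.1407] 0.14541434690272914
0.54 113 [ 0.5751 -0.1264  0.1423] 0.14545076401420404
```

Request:
{"api": "jog_arm", "payload": {"rows": [{"hand": 6,"linear": [-1.4,0,3],"twist": -4},{"hand": 6,"linear": [0,0,4],"twist": 0},{"hand": 6,"linear": [0,0,4],"twist": 0},{"hand": 6,"linear": [0,0,3.2],"twist": 0},{"hand": 6,"linear": [0,0,2.5],"twist": 0},{"hand": 0,"linear": [0,0,0],"twist": 0},{"hand": 0,"linear": [0,0,0],"twist": 0},{"hand": 0,"linear": [0,0,0],"twist": 0},{"hand": 0,"linear": [0,0,0],"twist": 0}]}}

```text
t: 5.18
tcp_pos: [0.5575, -0.1312, 0.1107]
tool_rot: [[-0.969, -0.247, 0.003], [-0.247, 0.969, 0.001], [-0.003, -0.0, -1.0]]
contact_force: [-0.4, 1.6, 2.4]
finger_gap: 0.223
grip_force: 58.5
```

Request:
{"api": "jog_arm", "payload": {"rows": [{"hand": 0,"linear": [0.35,0,-0.84],"twist": 0},{"hand": 0,"linear": [0.48,0,-0.78],"twist": 0},{"hand": 0,"linear": [0.59,0,-0.69],"twist": 0},{"hand": 0,"linear": [0.69,0,-0.59],"twist": 0},{"hand": 0,"linear": [0.78,0,-0.48],"twist": 0}]}}

```text
t: 5.8
tcp_pos: [0.5272, -0.1388, 0.1428]
tool_rot: [[-0.969, -0.246, -0.001], [-0.246, 0.969, 0.0], [0.001, 0.001, -1.0]]
contact_force: [1.7, 0.8, -12.9]
finger_gap: 0.222
grip_force: 59.0
```

Request:
{"api": "jog_arm", "payload": {"rows": [{"hand": 0,"linear": [0.84,0,-0.35],"twist": 0},{"hand": 0,"linear": [0.89,0,-0.21],"twist": 0},{"hand": 0,"linear": [0.9,0,-0.07],"twist": 0}]}}

```text
t: 6.18
tcp_pos: [0.5035, -0.1451, 0.1498]
tool_rot: [[-0.969, -0.246, 0.003], [-0.246, 0.969, 0.0], [-0.003, -0.0, -1.0]]
contact_force: [8.7, 2.3, -13.4]
finger_gap: 0.211
grip_force: 57.9
```

```bash
cat > look.py <<'E'
from h import *
import sys
from scipy.optimize import least_squares
np.set_printoptions(precision=4,suppress=True)
o=env.get_obs();print(o['t'],o['tcp_pos'],o['contact_force'],o['finger_gap'])
for n in ("scene","top","wrist"):
    ci=optics.camera_info(n);im,d=optics.grab_frame(n);P=wcloud(d,ci) if n=="wrist" else cloud(n,d)
    for q in ("crank_grip","crank_hinge"):
        for x in regions_of(n,q)[:1]:
            p=P[x["mask"]&(d>0)]
            print(n,q,round(x["conf"],2),np.round(x["bbox"]),len(p),np.median(p,0) if len(p) else '')
    np.savez(sys.argv[1]+n,im=im,d=d,P=P)
    if n=="scene": a=im[170:280,205:348]
    if n=="wrist": save(sys.argv[1]+".png",np.hstack([cv2.resize(a,(499,384),interpolation=2),im]),.79)
E
python3 look.py c
```

```text
6.175 [ 0.5035 -0.1451  0.1498] [  8.7286   2.2929 -13.4304] 0.21064738815527498
scene crank_grip 0.46 [278. 227. 115.  75.] 4786 [ 0.5056 -0.1192  0.0388]
scene crank_hinge 0.69 [301. 211.  47.  43.] 1076 [ 0.5359 -0.1466  0.0864]
top crank_hinge 0.58 [296. 191.  28.  27.] 503 [ 0.5645 -0.118   0.0855]
wrist crank_grip 0.57 [251. 283.  42.  93.] 3215 [ 0.5081 -0.1445  0.1795]
wrist crank_hinge 0.97 [251. 246. 141. 158.] 10080 [ 0.5089 -0.1456  0.0912]
```

View pics/c.png

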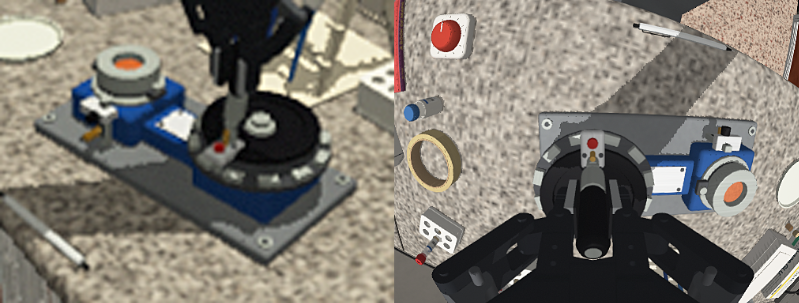

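```bash
cat > lean.py <<'E'
from h import *
import sys
np.set_printoptions(precision=4,suppress=True)
f=np.load(sys.argv[1]+'wrist.npz');P=f['P'];im=f['im'].astype(int)
hub=np.array([float(sys.argv[2]),float(sys.argv[3])]) # expected knuckle xy
e=np.array([.970,.243]);n=np.array([-.243,.970])
D=P[...,:2]-hub;a=D@e*1e3;b=D@n*1e3;z=P[...,2]*1e3
m0=(abs(b)<16)&(abs(a)<40)
for z0 in np.arange(96,204,6):
    m=m0&(z>=z0)&(z<z0+6)
    if m.sum()>4: print(z0,m.sum(),'a min %.1f p50 %.1f max %.1f'%(a[m].min(),np.median(a[m]),a[m].max()),'b %.1f'%np.median(b[m]),b[m].min().round(1),b[m].max().round(1),im[m].mean(0).round())
E
python3 lean.py c .5039 -.1456
```

```text
96 136 a min -23.2 p50 -16.4 max -1.0 b -0.1 -4.9 5.7 [124.  57.  49.]
102 85 a min -11.0 p50 -7.4 max -3.1 b -0.0 -4.2 5.4 [124. 107.  76.]
108 91 a min -8.5 p50 -4.8 max -1.1 b -0.0 -6.7 7.4 [88. 89. 86.]
114 14 a min -6.9 p50 -3.0 max 0.9 b -6.1 -9.1 9.1 [84. 85. 83.]
120 149 a min -8.2 p50 -6.0 max 1.3 b -0.1 -9.0 8.9 [90. 92. 89.]
126 169 a min -7.1 p50 -5.0 max 4.1 b -0.1 -9.3 9.2 [89. 91. 89.]
132 189 a min -6.2 p50 -3.9 max 4.4 b -0.1 -9.1 9.1 [90. 92. 89.]
138 187 a min -5.2 p50 -2.0 max 4.4 b -0.1 -8.9 8.9 [102. 105. 101.]
144 188 a min -4.0 p50 -2.2 max 2.4 b -0.1 -9.1 9.0 [14. 14. 15.]
150 330 a min -13.4 p50 -1.8 max 3.3 b -0.1 -15.6 15.4 [27. 27. 28.]
156 449 a min -13.4 p50 -1.0 max 4.9 b -0.1 -15.7 15.4 [33. 33. 35.]
162 519 a min -13.5 p50 -0.0 max 6.5 b -0.1 -15.7 15.6 [34. 34. 36.]
168 542 a min -13.5 p50 1.3 max 7.6 b 0.2 -15.8 15.7 [33. 33. 34.]
174 636 a min -13.8 p50 2.4 max 8.8 b -0.3 -15.9 15.7 [34. 34. 36.]
180 717 a min -13.8 p50 3.6 max 14.4 b -0.1 -15.6 15.7 [34. 35. 36.]
186 1231 a min -14.7 p50 5.7 max 23.0 b 0.4 -15.9 15.9 [33. 33. 34.]
192 891 a min -15.9 p50 7.8 max 20.4 b -0.0 -16.0 16.0 [42. 43. 44.]
198 328 a min -15.0 p50 -13.6 max 6.8 b 10.2 -15.8 15.9 [23. 24. 26.]
```

```bash
cat >> lean.py <<'E'
print('front')
m0=(abs(b)<3)&(abs(a)<40)
zz=[];aa=[]
for z0 in np.arange(116,200,4):
    m=m0&(z>=z0)&(z<z0+4)
    if m.sum()>2: v=np.percentile(a[m],20); zz.append(z[m].mean());aa.append(v)
zz=np.array(zz);aa=np.array(aa);print(np.c_[zz,aa])
k=zz<142
print('steel slope deg',np.degrees(np.arctan(np.polyfit(zz[k],aa[k],1))),'grip',np.degrees(np.arctan(np.polyfit(zz[(zz>146)&(zz<188)],aa[(zz>146)&(zz<188)],1))))
E
python3 lean.py c .5039 -.1456 | sed -n '/front/,$p'
```

```text
front
[[122.076   -7.5686]
 [125.6317  -6.8641]
 [130.1909  -6.4279]
 [134.0358  -5.6711]
 [138.1787  -4.6356]
 [140.8111  -3.8865]
 [146.0945  -3.532 ]
 [149.9492  -3.1128]
 [153.9041  -2.4769]
 [158.0083  -1.631 ]
 [161.9673  -1.0641]
 [166.0242   0.0437]
 [170.1433   0.7677]
 [173.9993   1.6077]
 [178.1102   2.2281]
 [182.0805   3.1047]
 [186.0272   3.9443]
 [190.4504   5.2251]
 [193.0225   8.3107]]
steel slope deg [ 10.7455 -88.1439] grip [ 10.8714 -88.2043]
```

Request:
{"api": "jog_arm", "payload": {"rows": [{"hand": 4,"linear": [0,0,0],"twist": 0},{"hand": 4,"linear": [0,0,0],"twist": 0},{"hand": 4,"linear": [-1.1,0,0],"twist": 0},{"hand": 0,"linear": [0,0,0],"twist": 0},{"hand": 0,"linear": [0,0,0],"twist": 0},{"hand": 0,"linear": [0,0,0],"twist": 0},{"hand": 0,"linear": [0.6,0,-0.05],"twist": 0},{"hand": 0,"linear": [0.6,0,-0.05],"twist": 0}]}}

```text
t: 7.62
tcp_pos: [0.5063, -0.1445, 0.151]
tool_rot: [[-0.969, -0.248, 0.01], [-0.248, 0.969, -0.0], [-0.009, -0.003, -1.0]]
contact_force: [8.3, 0.8, -4.9]
finger_gap: 0.232
grip_force: 58.8
```

```bash
python3 look.py d; python3 lean.py d .5039 -.1456 | sed -n '/front/,$p'
```

```text
7.625 [ 0.5063 -0.1445  0.151 ] [ 8.307   0.7773 -4.8729] 0.23223426081786352
scene crank_grip 0.57 [288. 196.   4.  19.] 103 [ 0.4998 -0.147   0.1689]
scene crank_hinge 0.85 [300. 207.  41.  48.] 1035 [ 0.5324 -0.1473  0.087 ]
top crank_hinge 0.7 [295. 190.  28.  27.] 502 [ 0.5635 -0.1175  0.0859]
wrist crank_grip 0.79 [253. 266.  46.  92.] 3199 [ 0.4998 -0.1466  0.1835]
wrist crank_hinge 0.93 [252. 233. 136. 143.] 9894 [ 0.5041 -0.1472  0.0906]
front
[[119.3672  -8.9151]
 [122.0447  -8.8294]
 [126.0644  -8.6222]
 [130.0105  -8.3389]
 [133.9189  -8.1972]
 [138.2957  -7.9602]
 [140.9426  -8.1076]
 [146.2525  -8.6936]
 [150.0788  -8.632 ]
 [153.9903  -8.4152]
 [157.9012  -8.0969]
 [162.133   -7.9421]
 [166.0929  -7.4824]
 [169.9748  -7.1806]
 [174.1827  -7.1864]
 [177.9173  -6.7835]
 [181.9385  -6.6192]
 [186.2525  -6.5278]
 [190.2315  -5.6994]
 [193.7653  -2.4604]]
steel slope deg [  2.5216 -85.9585] grip [  3.4295 -86.7385]
```

Request:
{"api": "jog_arm", "payload": {"rows": [{"hand": 0,"linear": [0.3,0,0],"twist": 0},{"hand": 0,"linear": [0,0,0.5],"twist": 0},{"hand": 0,"linear": [0,0,0.5],"twist": 0},{"hand": 0,"linear": [0,0,0.5],"twist": 0},{"hand": 0,"linear": [0,0,0.3],"twist": 0},{"hand": 0,"linear": [0,0,0.0],"twist": 0}]}}

```text
t: 8.82
tcp_pos: [0.5033, -0.1454, 0.1342]
tool_rot: [[-0.969, -0.247, 0.01], [-0.247, 0.969, 0.0], [-0.009, -0.002, -1.0]]
contact_force: [6.7, 2.8, 1.2]
finger_gap: 0.229
grip_force: 59.6
```

```bash
python3 look.py e; python3 lean.py e .5039 -.1456 
```

```text
8.825 [ 0.5033 -0.1454  0.1342] [6.728  2.8462 1.1812] 0.2290579752257973
scene crank_grip 0.45 [299. 213.  39.  43.] 914 [ 0.5329 -0.1488  0.087 ]
scene crank_hinge 0.88 [300. 212.  44.  38.] 1020 [ 0.5354 -0.1494  0.0867]
top crank_hinge 0.57 [296. 191.  25.  28.] 510 [ 0.5615 -0.1179  0.0859]
wrist crank_grip 0.9 [251. 264.  47.  86.] 2782 [ 0.4973 -0.1479  0.1642]
wrist crank_hinge 0.75 [251. 247. 146. 158.] 10054 [ 0.5023 -0.1471  0.0912]
96 163 a min -23.5 p50 -18.2 max -3.6 b -0.5 -6.8 8.7 [128.  51.  42.]
102 184 a min -23.2 p50 -9.5 max -1.5 b 0.2 -9.3 8.6 [107.  70.  67.]
108 119 a min -10.0 p50 -8.4 max -0.4 b 0.2 -9.1 9.0 [87. 89. 86.]
114 133 a min -9.8 p50 -8.2 max -0.5 b -0.4 -9.4 8.7 [87. 90. 87.]
120 140 a min -10.1 p50 -7.8 max -1.5 b -0.4 -9.1 7.8 [103. 106. 103.]
126 111 a min -10.6 p50 -9.2 max -2.8 b 0.2 -9.8 9.2 [27. 28. 28.]
132 239 a min -12.4 p50 -8.7 max -1.6 b -0.9 -15.6 14.9 [19. 19. 21.]
138 377 a min -13.2 p50 -9.3 max -1.9 b 0.7 -16.0 16.0 [34. 35. 36.]
144 408 a min -12.8 p50 -8.9 max -1.2 b -0.1 -16.0 15.8 [35. 35. 36.]
150 459 a min -13.1 p50 -8.7 m
[... 382 characters left out ...]
 52.]
186 717 a min -15.1 p50 -1.6 max 6.8 b 0.1 -16.0 16.0 [69. 70. 69.]
192 167 a min -17.8 p50 -6.3 max 5.5 b -1.0 -15.9 16.0 [67. 69. 69.]
198 409 a min -19.9 p50 -18.5 max -4.6 b 9.6 -15.9 16.0 [23. 24. 26.]
front
[[117.7176  -9.2668]
 [122.2646  -9.2767]
 [127.0083  -9.7662]
 [130.3179 -10.1941]
 [134.2062 -10.0555]
 [138.2466  -9.8548]
 [142.0099  -9.5238]
 [145.8221  -9.4496]
 [149.8651  -9.1895]
 [153.9418  -8.9896]
 [158.1226  -9.0246]
 [161.9892  -8.8469]
 [165.7924  -8.519 ]
 [170.0607  -8.5741]
 [174.1107  -7.5699]
 [177.457   -5.2341]
 [182.0532  -2.0971]
 [186.0002  -2.047 ]
 [190.8055  -1.54  ]
 [192.3156  -1.4315]]
steel slope deg [ -2.3249 -77.5438] grip [ 11.5874 -88.6178]
```

Request:
{"api": "jog_arm", "payload": {"rows": [{"hand": 0,"linear": [0,0,0.2],"twist": 0},{"hand": 0,"linear": [0,0,0.2],"twist": 0},{"hand": 0,"linear": [0,0,0],"twist": 0},{"hand": 0,"linear": [0,0,0],"twist": 0}]}}

```text
t: 9.78
tcp_pos: [0.504, -0.147, 0.1328]
tool_rot: [[-0.969, -0.247, 0.012], [-0.247, 0.969, -0.001], [-0.012, -0.004, -1.0]]
contact_force: [2.8, 2.0, 14.3]
finger_gap: 0.228
grip_force: 60.8
```

```bash
python3 look.py f; cat > cap.py <<'E'
from h import *
import sys
for k in sys.argv[1:]:
    f=np.load(k+'wrist.npz');P=f['P'];im=f['im'].astype(int)
    m=(im[...,0]>120)&(im[...,1]<80)&(im[...,2]<80)&(P[...,2]>.085)&(P[...,2]<.12)&(np.hypot(P[...,0]-.5485,P[...,1]+.1345)<.08)
    q=P[m];print(k,m.sum(),np.median(q,0).round(4),np.percentile(q[:,2],90).round(4) if len(q) else '')
    m=np.hypot(P[...,0]-.5039,P[...,1]+.1456)<.008
    print('top of grip',np.percentile(P[m][:,2],[50,80,90,97]).round(4))
E
python3 cap.py d e f
```

```text
9.775 [ 0.504  -0.147   0.1328] [ 2.8173  2.0442 14.2914] 0.2279466765568617
scene crank_grip 0.36 [240. 211.  11.  11.] 74 [ 0.4527 -0.0003  0.0599]
scene crank_hinge 0.55 [299. 211.  44.  40.] 968 [ 0.5346 -0.1498  0.0869]
top crank_hinge 0.66 [297. 192.  26.  25.] 496 [ 0.5646 -0.1207  0.0856]
wrist crank_grip 0.97 [253. 266.  47.  91.] 2927 [ 0.4981 -0.1493  0.1624]
wrist crank_hinge 0.81 [255. 248. 146. 160.] 9886 [ 0.5027 -0.1481  0.0914]
d 122 [ 0.4859 -0.1503  0.0964] 0.0972
top of grip [0.1853 0.1934 0.194  0.1946]
e 155 [ 0.4859 -0.1505  0.1019] 0.1027
top of grip [0.1779 0.1903 0.1917 0.1922]
f 157 [ 0.4865 -0.1529  0.103 ] 0.1038
top of grip [0.1756 0.1866 0.191  0.192 ]
```

Request:
{"api": "jog_arm", "payload": {"rows": [{"hand": 0,"linear": [-0.22,1.42,-0.1],"twist": 0},{"hand": 0,"linear": [-0.65,1.28,0],"twist": 0},{"hand": 0,"linear": [-1.02,1.02,0],"twist": 0},{"hand": 0,"linear": [-1.28,0.65,0],"twist": 0},{"hand": 0,"linear": [-1.42,0.22,0],"twist": 0}]}}

```text
t: 10.85
tcp_pos: [0.5324, -0.0903, 0.1328]
tool_rot: [[-0.97, -0.245, 0.002], [-0.245, 0.97, 0.002], [-0.002, 0.002, -1.0]]
contact_force: [-4.5, 2.1, 16.2]
finger_gap: 0.229
grip_force: 61.1
```

```bash
cat > st.py <<'E'
from h import *
o=env.get_obs();p=np.array(o['tcp_pos']);R=np.array(o['tool_rot']);v=p[:2]-[.5485,-.1345]
print(o['t'],'r',np.hypot(*v),'psi',(194.3-np.degrees(np.arctan2(v[1],v[0])))%360,'force tool',(R.T@np.array(o['contact_force'])).round(1),p.round(4))
for n in ("scene",):
    ci=optics.camera_info(n);im,d=optics.grab_frame(n);P=cloud(n,d)
    m=(abs(P[...,0]-.5095)<.011)&(abs(P[...,1]-.0313)<.011);print('pellet top z',np.median(P[m][:,2]),m.sum())
E
python3 st.py
```

```text
10.85 r 0.047006295387013265 psi 84.31016068668153 force tool [  3.8   3.1 -16.2] [ 0.5324 -0.0903  0.1328]
pellet top z 0.07606019692277405 24
```

Request:
{"api": "jog_arm", "payload": {"rows": [{"hand": 0,"linear": [-1.42,-0.22,-0.05],"twist": 0},{"hand": 0,"linear": [-1.28,-0.65,0],"twist": 0},{"hand": 0,"linear": [-1.02,-1.02,0],"twist": 0},{"hand": 0,"linear": [-0.65,-1.28,0],"twist": 0},{"hand": 0,"linear": [-0.22,-1.42,0],"twist": 0},{"hand": 0,"linear": [0.22,-1.42,0],"twist": 0},{"hand": 0,"linear": [0.65,-1.28,0],"twist": 0},{"hand": 0,"linear": [1.02,-1.02,0],"twist": 0},{"hand": 0,"linear": [1.28,-0.65,0],"twist": 0},{"hand": 0,"linear": [1.42,-0.22,0],"twist": 0}]}}

```text
t: 12.15
tcp_pos: [0.5579, -0.1787, 0.1328]
tool_rot: [[-0.969, -0.247, 0.008], [-0.247, 0.969, 0.001], [-0.009, -0.001, -1.0]]
contact_force: [1.9, 3.5, 8.2]
finger_gap: 0.231
grip_force: 60.3
```

```bash
python3 st.py
```

```text
12.15 r 0.04516517485846743 psi 272.2599482825573 force tool [-2.8  2.9 -8.2] [ 0.5579 -0.1787  0.1328]
pellet top z 0.08504404718575853 31
```

Request:
{"api": "jog_arm", "payload": {"rows": [{"hand": 0,"linear": [1.42,0.22,0],"twist": 0},{"hand": 0,"linear": [1.28,0.65,0],"twist": 0},{"hand": 0,"linear": [1.02,1.02,0],"twist": 0},{"hand": 0,"linear": [0.65,1.28,0],"twist": 0},{"hand": 0,"linear": [0.22,1.42,0],"twist": 0},{"hand": 0,"linear": [-0.22,1.42,0],"twist": 0},{"hand": 0,"linear": [-0.65,1.28,0],"twist": 0},{"hand": 0,"linear": [-1.02,1.02,0],"twist": 0},{"hand": 0,"linear": [-1.28,0.65,0],"twist": 0},{"hand": 0,"linear": [-1.42,0.22,0],"twist": 0}]}}

```text
t: 13.45
tcp_pos: [0.5316, -0.0903, 0.1326]
tool_rot: [[-0.969, -0.246, -0.0], [-0.246, 0.969, 0.002], [-0.0, 0.002, -1.0]]
contact_force: [-4.5, 1.4, 15.0]
finger_gap: 0.232
grip_force: 60.8
```

```bash
python3 st.py
```

```text
13.45 r 0.04730412555418163 psi 83.41045869217929 force tool [  4.    2.5 -14.9] [ 0.5316 -0.0903  0.1326]
pellet top z 0.09268845467230713 38
```

Request:
{"api": "jog_arm", "payload": {"rows": [{"hand": 0,"linear": [-1.42,-0.22,0],"twist": 0},{"hand": 0,"linear": [-1.28,-0.65,0],"twist": 0},{"hand": 0,"linear": [-1.02,-1.02,0],"twist": 0},{"hand": 0,"linear": [-0.65,-1.28,0],"twist": 0},{"hand": 0,"linear": [-0.22,-1.42,0],"twist": 0},{"hand": 0,"linear": [0.22,-1.42,0],"twist": 0},{"hand": 0,"linear": [0.65,-1.28,0],"twist": 0}]}}

```text
t: 14.38
tcp_pos: [0.5894, -0.1505, 0.1327]
tool_rot: [[-0.969, -0.248, 0.007], [-0.248, 0.969, 0.002], [-0.008, 0.0, -1.0]]
contact_force: [0.2, 4.1, 9.4]
finger_gap: 0.23
grip_force: 60.3
```

```bash
python3 st.py
```

```text
14.375 r 0.04385569246158323 psi 215.63427383411525 force tool [-1.3  3.9 -9.4] [ 0.5894 -0.1505  0.1327]
pellet top z 0.09848113011551735 42
```

Request:
{"api": "jog_arm", "payload": {"rows": [{"hand": 0,"linear": [0.47,-0.55,0],"twist": 0},{"hand": 0,"linear": [0.55,-0.47,0],"twist": 0}]}}

```text
t: 14.68
tcp_pos: [0.5815, -0.1635, 0.1327]
tool_rot: [[-0.969, -0.247, 0.007], [-0.247, 0.969, 0.001], [-0.007, -0.0, -1.0]]
contact_force: [1.6, 2.8, 9.0]
finger_gap: 0.228
grip_force: 60.2
```

Request:
{"api": "jog_arm", "payload": {"rows": [{"hand": 0,"linear": [0.61,-0.38,0],"twist": 0}]}}

```text
t: 14.8
tcp_pos: [0.5764, -0.1687, 0.1327]
tool_rot: [[-0.969, -0.247, 0.007], [-0.247, 0.969, 0.001], [-0.007, -0.0, -1.0]]
contact_force: [1.3, 2.8, 9.2]
finger_gap: 0.228
grip_force: 60.2
```

Request:
{"api": "jog_arm", "payload": {"rows": [{"hand": 0,"linear": [0.67,-0.28,0],"twist": 0}]}}

```text
t: 14.92
tcp_pos: [0.5706, -0.173, 0.1327]
tool_rot: [[-0.969, -0.247, 0.007], [-0.247, 0.969, 0.002], [-0.007, -0.0, -1.0]]
contact_force: [2.4, 3.6, 9.9]
finger_gap: 0.229
grip_force: 60.2
```

```bash
python3 st.py
```

```text
14.925 r 0.04438312041274603 psi 254.48461825880645 force tool [-3.3  2.9 -9.9] [ 0.5706 -0.173   0.1327]
pellet top z 0.09964071113096112 46
```

Request:
{"api": "jog_arm", "payload": {"rows": [{"hand": 0,"linear": [0.7,-0.17,0],"twist": 0}]}}

```text
t: 15.1
tcp_pos: [0.5652, -0.1758, 0.1327]
tool_rot: [[-0.969, -0.248, 0.009], [-0.248, 0.969, 0.002], [-0.009, -0.0, -1.0]]
contact_force: [4.3, 3.4, 7.6]
finger_gap: 0.228
grip_force: 60.1
```

Request:
{"api": "jog_arm", "payload": {"rows": [{"hand": 0,"linear": [0.72,-0.06,0],"twist": 0}]}}

```text
t: 15.22
tcp_pos: [0.5598, -0.1778, 0.1328]
tool_rot: [[-0.969, -0.248, 0.012], [-0.248, 0.969, 0.002], [-0.012, -0.001, -1.0]]
contact_force: [7.9, 3.7, 4.3]
finger_gap: 0.226
grip_force: 60.1
```

Request:
{"api": "jog_arm", "payload": {"rows": [{"hand": 0,"linear": [0.72,0.06,0],"twist": 0}]}}

```text
t: 15.35
tcp_pos: [0.5544, -0.179, 0.1328]
tool_rot: [[-0.968, -0.249, 0.015], [-0.249, 0.969, 0.001], [-0.015, -0.003, -1.0]]
contact_force: [10.5, 2.7, 0.9]
finger_gap: 0.227
grip_force: 59.5
```

```bash
python3 st.py; python3 - <<'E'
from h import *
im,d=optics.grab_frame("scene");P=cloud("scene",d)
w=optics.grab_frame("wrist")[0]
save("s.png",np.hstack([cv2.resize(im[170:280,205:348],(499,384),interpolation=2),w]),.79)
E
```

```text
15.35 r 0.044922142593144046 psi 276.807007078002 force tool [-10.8  -0.   -0.8] [ 0.5544 -0.179   0.1328]
pellet top z 0.10113635162216589 48
```

View pics/s.png

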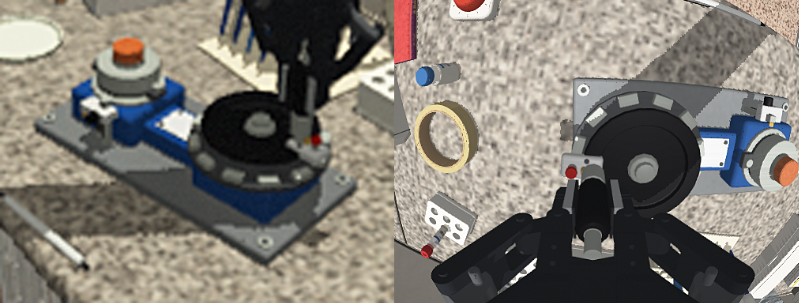

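```bash
cat > cap2.py <<'E'
from h import *
o=env.get_obs()
ci=optics.camera_info("wrist");im,d=optics.grab_frame("wrist");P=wcloud(d,ci);im=im.astype(int)
D=P[...,:2]-np.array([.5485,-.1345])
m=(im[...,0]>110)&(im[...,1]<70)&(im[...,2]<70)&(P[...,2]>.085)&(P[...,2]<.12)&(np.hypot(D[...,0],D[...,1])<.08)
q=np.median(P[m],0);v=q[:2]-[.5485,-.1345]
print('cap',m.sum(),q.round(4),'psi',(194.3-np.degrees(np.arctan2(v[1],v[0])))%360,np.hypot(*v))
v=np.array(o['tcp_pos'])[:2]-[.5485,-.1345];print('tcp psi',(194.3-np.degrees(np.arctan2(v[1],v[0])))%360,o['contact_force'],o['t'])
im,d=optics.grab_frame("scene");P=cloud("scene",d)
m=(abs(P[...,0]-.5095)<.011)&(abs(P[...,1]-.0313)<.011);print('pellet top z',np.percentile(P[m][:,2],[25,50,75]))
E
python3 cap2.py
```

```text
cap 146 [ 0.5581 -0.1969  0.1032] psi 275.59103602138384 0.06316993031405696
tcp psi 277.912656571632 [7.47390527 1.63568365 2.56570242] 15.5
pellet top z [0.08415207 0.10089052 0.10220849]
```

Request:
{"api": "jog_arm", "payload": {"rows": [{"hand": 0,"linear": [0.7,0.17,0],"twist": 0},{"hand": 0,"linear": [0,0,0],"twist": 0}]}}

```text
t: 15.85
tcp_pos: [0.548, -0.1797, 0.1329]
tool_rot: [[-0.968, -0.249, 0.017], [-0.249, 0.969, -0.001], [-0.016, -0.005, -1.0]]
contact_force: [11.0, 1.3, 0.7]
finger_gap: 0.228
grip_force: 59.2
```

```bash
python3 cap2.py
```

```text
cap 150 [ 0.551  -0.1978  0.103 ] psi 282.0306989894119 0.06338357631252564
tcp psi 284.8729877067789 [10.99162061  1.27419184  0.69200622] 15.85
pellet top z [0.08374808 0.10078449 0.10239394]
```

Request:
{"api": "jog_arm", "payload": {"rows": [{"hand": 0,"linear": [0.67,0.28,0],"twist": 0},{"hand": 0,"linear": [0,0,0],"twist": 0}]}}

```text
t: 16.2
tcp_pos: [0.5423, -0.1795, 0.1329]
tool_rot: [[-0.968, -0.249, 0.02], [-0.249, 0.969, -0.003], [-0.019, -0.008, -1.0]]
contact_force: [13.7, -0.4, -1.9]
finger_gap: 0.227
grip_force: 59.0
```

```bash
python3 cap2.py
```

```text
cap 145 [ 0.5433 -0.1976  0.103 ] psi 289.03907416559434 0.06335480876710071
tcp psi 292.12775176405387 [13.6714106  -0.41567731 -1.89114275] 16.2
pellet top z [0.08334939 0.10162104 0.10222705]
```

Request:
{"api": "jog_arm", "payload": {"rows": [{"hand": 0,"linear": [0.61,0.38,0],"twist": 0},{"hand": 0,"linear": [0,0,0],"twist": 0}]}}

```text
t: 16.55
tcp_pos: [0.5368, -0.1787, 0.1332]
tool_rot: [[-0.968, -0.248, 0.023], [-0.248, 0.969, -0.006], [-0.021, -0.011, -1.0]]
contact_force: [16.8, -1.3, -4.0]
finger_gap: 0.234
grip_force: 59.0
```

```bash
python3 cap2.py
```

```text
cap 147 [ 0.536  -0.1967  0.1028] psi 295.67781136801597 0.0634951725686632
tcp psi 299.06747817268655 [16.78512702 -1.3449749  -4.02618717] 16.55
pellet top z [0.08374973 0.10180025 0.10323869]
```

Request:
{"api": "jog_arm", "payload": {"rows": [{"hand": 0,"linear": [0.55,0.47,0],"twist": 0},{"hand": 0,"linear": [0,0,0],"twist": 0},{"hand": 0,"linear": [0,0,0],"twist": 0}]}}

```text
t: 17.02
tcp_pos: [0.5318, -0.1774, 0.134]
tool_rot: [[-0.969, -0.247, 0.026], [-0.248, 0.969, -0.009], [-0.023, -0.015, -1.0]]
contact_force: [19.6, -5.7, -4.7]
finger_gap: 0.228
grip_force: 59.1
```

```bash
python3 cap2.py
```

```text
cap 148 [ 0.5292 -0.1952  0.102 ] psi 301.9145513728357 0.06371718911897632
tcp psi 305.54844366088804 [19.55847604 -5.66220189 -4.66491169] 17.025
pellet top z [0.08378862 0.10145763 0.10278087]
```

Request:
{"api": "jog_arm", "payload": {"rows": [{"hand": 0,"linear": [0,0,0.3],"twist": 0},{"hand": 0,"linear": [0,0,0.2],"twist": 0},{"hand": 0,"linear": [0,0,0],"twist": 0}]}}

```text
t: 17.5
tcp_pos: [0.534, -0.178, 0.1326]
tool_rot: [[-0.968, -0.247, 0.032], [-0.248, 0.969, -0.009], [-0.029, -0.017, -0.999]]
contact_force: [16.2, -4.0, 10.0]
finger_gap: 0.234
grip_force: 60.8
```

```bash
python3 cap2.py; python3 - <<'E'
from h import *
im,d=optics.grab_frame("scene");P=cloud("scene",d)
s0=np.load('scene.npz')['im'][195:235,225:265]
c=im[195:235,225:265]
cv2.imwrite('pics/tab.png',cv2.resize(np.hstack([s0,c])[...,::-1],(800,400),interpolation=cv2.INTER_CUBIC))
E
```

```text
cap 149 [ 0.5318 -0.196   0.1033] psi 299.4714441509141 0.06371198257372762
tcp psi 302.66962262388387 [16.15218793 -4.0081209   9.97431851] 17.5
pellet top z [0.08402631 0.10175683 0.10324352]
```

View pics/tab.png

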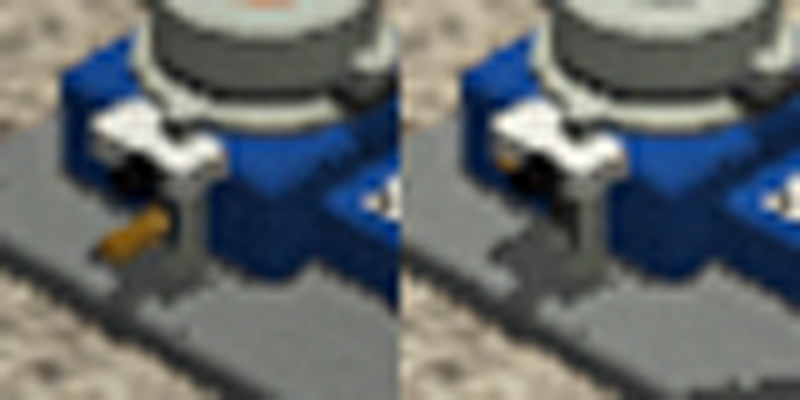

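Request:
{"api": "jog_arm", "payload": {"rows": [{"hand": 0,"linear": [-0.35,-0.2,-0.1],"twist": 0},{"hand": 0,"linear": [0,0,0],"twist": 0}]}}

```text
t: 17.9
tcp_pos: [0.5366, -0.1785, 0.1327]
tool_rot: [[-0.968, -0.247, 0.029], [-0.248, 0.969, -0.008], [-0.026, -0.015, -1.0]]
contact_force: [14.9, -1.7, 8.1]
finger_gap: 0.231
grip_force: 60.6
```

```bash
python3 cap2.py
```

```text
cap 148 [ 0.5354 -0.1967  0.1032] psi 296.17469754205723 0.06354766761024866
tcp psi 299.47473706369516 [14.86481077 -1.73642389  8.05104145] 17.9
pellet top z [0.08367416 0.10177574 0.10266713]
```

Request:
{"api": "jog_arm", "payload": {"rows": [{"hand": 6,"linear": [0,0,0],"twist": 0},{"hand": 6,"linear": [0,0,0],"twist": 0},{"hand": 6,"linear": [0,0,0],"twist": 0},{"hand": 6,"linear": [0,0,-2],"twist": 0},{"hand": 6,"linear": [0,0,-4],"twist": 0},{"hand": 6,"linear": [0,0,-5],"twist": 0},{"hand": 6,"linear": [0,0,0],"twist": 0}]}}

```text
t: 18.88
tcp_pos: [0.5256, -0.1771, 0.2397]
tool_rot: [[-0.969, -0.246, 0.007], [-0.246, 0.969, -0.002], [-0.006, -0.004, -1.0]]
contact_force: [0.1, -0.3, 0.1]
finger_gap: 0.702
grip_force: 0.0
```

```bash
python3 cap2.py; python3 - <<'E'
from h import *
np.set_printoptions(precision=4,suppress=True)
o=env.get_obs();print(o['t'],o['tcp_pos'],o['tool_rot'])
ci=optics.camera_info("wrist");im,d=optics.grab_frame("wrist");P=wcloud(d,ci);im=im.astype(int)
x,y,z=P[...,0],P[...,1],P[...,2]
m=(np.hypot(x-.5095,y-.0313)<.025)&(im[...,0]>im[...,2]+50)&(z>.09);q=P[m]
print('pellet',m.sum(),np.percentile(q,[5,50,95],axis=0));t=q[q[:,2]>np.median(q[:,2])-.003];print(cv2.minEnclosingCircle((t[:,:2]*1000).astype(np.float32)))
m=(np.hypot(x-.5095,y-.0313)<.033)&(im[...,0]<im[...,2]+30)&(z>.07);print('die top',np.median(z[m]))
for n in ('scene','wrist'):
    if n=='scene': i2,d2=optics.grab_frame("scene");Q=cloud("scene",d2)
    else: i2,Q=im,P
    r=regions_of(n,"dish")
    if r: q=Q[r[0]["mask"]];q=q[(q[:,2]<.02)&(q[:,2]>-.01)];print(n,'dish',r[0]["conf"],cv2.minEnclosingCircle((q[:,:2]*1000).astype(np.float32)),np.median(q,0))
save("w3.png",np.hstack([cv2.resize(i2 if n=='scene' else optics.grab_frame("scene")[0][170:280,205:348],(499,384),interpolation=2),im.astype(np.uint8)]),.79)
E
```

```text
cap 52 [ 0.5808 -0.1875  0.1027] psi 252.93243981724012 0.06212516658825148
tcp psi 312.59232196365525 [ 0.10431763 -0.31861489  0.05819546] 18.875
pellet top z [0.08360605 0.10072781 0.10161217]
18.975 [ 0.5232 -0.1755  0.2355] [[-0.9693 -0.2459 -0.0009]
 [-0.2459  0.9693  0.0005]
 [ 0.0008  0.0007 -1.    ]]
pellet 511 [[0.495  0.0164 0.0919]
 [0.5078 0.0278 0.1012]
 [0.5207 0.0433 0.1025]]
((508.69952392578125, 31.347442626953125), 16.559865951538086)
die top 0.0836623078288784
scene dish 0.84 ((498.4093017578125, 252.50347900390625), 54.010406494140625) [0.4987 0.256  0.0029]
wrist dish 0.83 ((498.548828125, 257.2143859863281), 57.517669677734375) [0.4968 0.2531 0.0035]
```

View pics/w3.png

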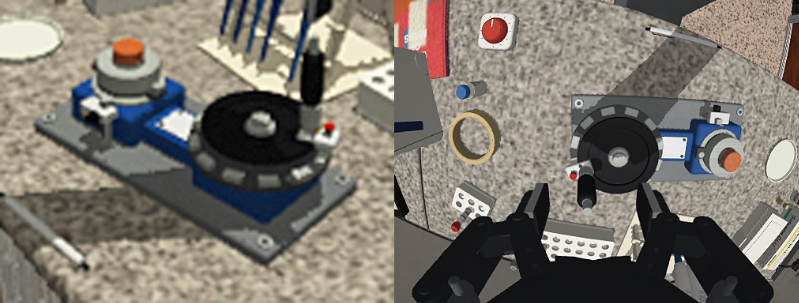

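Request:
{"api": "jog_arm", "payload": {"rows": [{"hand": 6,"linear": [-0.74,4.08,0],"twist": 0},{"hand": 6,"linear": [-0.74,4.08,0],"twist": 0},{"hand": 6,"linear": [-0.74,4.08,0],"twist": 0},{"hand": 6,"linear": [-0.74,4.08,0],"twist": 0},{"hand": 6,"linear": [-0.74,4.08,0],"twist": 0},{"hand": 6,"linear": [0,0,4],"twist": 0},{"hand": 6,"linear": [0,0,4],"twist": 0},{"hand": 6,"linear": [0,0,2.5],"twist": 0},{"hand": 6,"linear": [0,0,0],"twist": 0}]}}

```text
t: 20.35
tcp_pos: [0.507, 0.0311, 0.1284]
tool_rot: [[-0.969, -0.246, -0.006], [-0.246, 0.969, -0.001], [0.007, 0.001, -1.0]]
contact_force: [-0.1, 0.2, 0.7]
finger_gap: 0.702
grip_force: 0.0
```

```bash
python3 - <<'E'
from h import *
np.set_printoptions(precision=4,suppress=True)
o=env.get_obs();print(o['t'],o['tcp_pos'],o['tool_rot'])
ci=optics.camera_info("wrist");im,d=optics.grab_frame("wrist");P=wcloud(d,ci);im=im.astype(int)
x,y,z=P[...,0],P[...,1],P[...,2]
m=(np.hypot(x-.5095,y-.0313)<.025)&(im[...,0]>im[...,2]+50)&(z>.08)&(z<.12);q=P[m]
t=q[q[:,2]>np.percentile(q[:,2],70)-.002];print(len(q),cv2.minEnclosingCircle((t[:,:2]*1000).astype(np.float32)),np.median(t[:,2]))
e=im.shape
# finger tips: near-tool points
R=o['tool_rot'];L=(P-o['tcp_pos'])@np.array(R)
m=(abs(L[...,0])<.02)&(abs(L[...,1])<.06)&(L[...,2]>-.03)&(L[...,2]<.02)
for s in (-1,1):
    k=m&(L[...,1]*s>.02);q=L[k];print(s,k.sum(),q[:,2].max() if len(q) else '',np.percentile(q,[5,50,95],axis=0) if len(q) else '')
E
```

```text
20.35 [0.507  0.0311 0.1284] [[-0.9692 -0.246  -0.0065]
 [-0.246   0.9693 -0.0011]
 [ 0.0066  0.0006 -1.    ]]
1912 ((509.167236328125, 31.575632095336914), 16.000459671020508) 0.10110525180640256
-1 893 -0.004387979411572389 [[-0.0079 -0.0427 -0.0292]
 [ 0.0075 -0.0312 -0.0201]
 [ 0.0118 -0.0304 -0.0083]]
1 891 -0.004160668258329684 [[-0.0079  0.0292 -0.0291]
 [ 0.0076  0.03   -0.0198]
 [ 0.0119  0.0416 -0.0082]]
```

Request:
{"api": "jog_arm", "payload": {"rows": [{"hand": 5,"linear": [-0.2,0,2],"twist": 0},{"hand": 5,"linear": [0,0,1.6],"twist": 0},{"hand": 5,"linear": [0,0,0.5],"twist": 0},{"hand": 5,"linear": [0,0,0],"twist": 0},{"hand": 5,"linear": [0,0,0],"twist": 0}]}}

```text
t: 21.02
tcp_pos: [0.512, 0.0317, 0.0906]
tool_rot: [[-0.969, -0.246, 0.001], [-0.246, 0.969, 0.0], [-0.001, -0.0, -1.0]]
contact_force: [0.6, -0.6, -0.2]
finger_gap: 0.584
grip_force: 0.0
```

Request:
{"api": "jog_arm", "payload": {"rows": [{"hand": 4,"linear": [0,0,0],"twist": 0},{"hand": 3.6,"linear": [0,0,0],"twist": 0},{"hand": 2,"linear": [0,0,0],"twist": 0},{"hand": 2,"linear": [0,0,0],"twist": 0},{"hand": 2,"linear": [0,0,0],"twist": 0}]}}

```text
t: 21.65
tcp_pos: [0.5117, 0.0317, 0.0905]
tool_rot: [[-0.969, -0.246, 0.001], [-0.246, 0.969, 0.0], [-0.001, 0.0, -1.0]]
contact_force: [-1.7, -0.9, 4.8]
finger_gap: 0.327
grip_force: 58.9
```

Request:
{"api": "jog_arm", "payload": {"rows": [{"hand": 2,"linear": [0,0,-0.4],"twist": 0},{"hand": 2,"linear": [0,0,-0.8],"twist": 0},{"hand": 2,"linear": [0,0,-1.5],"twist": 0},{"hand": 2,"linear": [0,0,-2.0],"twist": 0},{"hand": 2,"linear": [0,0,-1.3],"twist": 0},{"hand": 2,"linear": [0,0,0],"twist": 0}]}}

```text
t: 22.4
tcp_pos: [0.5125, 0.0317, 0.1514]
tool_rot: [[-0.969, -0.246, 0.003], [-0.246, 0.969, 0.001], [-0.003, -0.0, -1.0]]
contact_force: [0.5, -0.0, -0.4]
finger_gap: 0.324
grip_force: 59.1
```

```bash
cat > pel.py <<'E'
from h import *
np.set_printoptions(precision=4,suppress=True)
o=env.get_obs();print(o['t'],o['tcp_pos'],o['tool_rot'],o['finger_gap'])
ci=optics.camera_info("wrist");im,d=optics.grab_frame("wrist");P=wcloud(d,ci);i=im.astype(int)
L=(P-o['tcp_pos'])@np.array(o['tool_rot'])
m=(np.hypot(L[...,0],L[...,1])<.03)&(abs(L[...,2])<.03)&(i[...,0]>i[...,2]+50)&(i[...,0]>80)
q=L[m];print(m.sum(),np.percentile(q,[2,50,98],axis=0)*1e3)
t=q[(q[:,0]<.010)];A=np.c_[t[:,:2],np.ones(len(t))];k=q[:,2]<np.percentile(q[:,2],75)
A=np.c_[q[k][:,:2],np.ones(k.sum())];print('plane',np.linalg.lstsq(A,q[k][:,2],rcond=None)[0])
save("p%d.png"%int(o['t']),im[80:380,100:400],1.8)
E
python3 pel.py
```

```text
22.4 [0.5125 0.0317 0.1514] [[-0.9692 -0.2461  0.0032]
 [-0.2461  0.9692  0.0006]
 [-0.0032 -0.0002 -1.    ]] 0.3239368780744743
2776 [[-10.8061 -13.6629 -11.6348]
 [  6.1549  -0.6013 -10.4354]
 [ 18.0891  12.4711  -0.2395]]
plane [ 0.0019 -0.0005 -0.0107]
```

```bash
ls pics
```

```text
a.png
b.png
c.png
d.png
e.png
f.png
p22.png
s.png
tab.png
w1.png
w3.png
```

Request:
{"api": "jog_arm", "payload": {"rows": [{"hand": 2,"linear": [-0.73,3.64,0],"twist": 0},{"hand": 2,"linear": [-0.73,3.64,0],"twist": 0},{"hand": 2,"linear": [-0.73,3.64,0],"twist": 0},{"hand": 2,"linear": [-0.73,3.64,0],"twist": 0},{"hand": 2,"linear": [-0.73,3.64,0],"twist": 0},{"hand": 2,"linear": [-0.73,3.64,0],"twist": 0},{"hand": 2,"linear": [0,0,3.5],"twist": 0},{"hand": 2,"linear": [0,0,3.5],"twist": 0},{"hand": 2,"linear": [0,0,3.0],"twist": 0},{"hand": 2,"linear": [0,0,0],"twist": 0}]}}

```text
t: 23.7
tcp_pos: [0.497, 0.2527, 0.0466]
tool_rot: [[-0.969, -0.246, -0.007], [-0.246, 0.969, -0.004], [0.008, -0.002, -1.0]]
contact_force: [0.4, -0.2, 0.1]
finger_gap: 0.326
grip_force: 59.2
```

```bash
python3 pel.py; python3 - <<'E'
from h import *
ci=optics.camera_info("wrist");im,d=optics.grab_frame("wrist");P=wcloud(d,ci)
r=regions_of("wrist","dish")
q=P[r[0]["mask"]];q=q[(q[:,2]<.015)&(q[:,2]>-.01)];h=cv2.convexHull((q[:,:2]*1000).astype(np.float32));print(r[0]["conf"],cv2.minEnclosingCircle(h),cv2.fitEllipse(h),np.percentile(q[:,2],[10,50,90]))
E
```

```text
23.7 [0.497  0.2527 0.0466] [[-0.9692 -0.2461 -0.0073]
 [-0.2461  0.9692 -0.0041]
 [ 0.0081 -0.0022 -1.    ]] 0.3260332351932093
2418 [[-10.9489 -13.5754 -11.6515]
 [  4.264   -0.5955 -10.5055]
 [ 17.5039  12.5149  -8.8273]]
plane [-0.0007 -0.0015 -0.0107]
0.89 ((501.0882568359375, 253.15992736816406), 55.223236083984375) ((501.1683654785156, 253.54319763183594), (108.18108367919922, 110.15142822265625), 108.64594268798828) [0.00205654 0.0029732  0.00775013]
```

Request:
{"api": "jog_arm", "payload": {"rows": [{"hand": 2,"linear": [-0.3,0,1.5],"twist": 0},{"hand": 2,"linear": [0,0,1.0],"twist": 0},{"hand": 2,"linear": [0,0,0.6],"twist": 0},{"hand": 2,"linear": [0,0,0.3],"twist": 0},{"hand": 2,"linear": [0,0,0],"twist": 0},{"hand": 2,"linear": [0,0,0],"twist": 0}]}}

```text
t: 24.6
tcp_pos: [0.5033, 0.255, 0.0162]
tool_rot: [[-0.969, -0.246, 0.001], [-0.246, 0.969, 0.0], [-0.001, 0.0, -1.0]]
contact_force: [-0.4, -0.2, -0.2]
finger_gap: 0.327
grip_force: 59.2
```

Request:
{"api": "jog_arm", "payload": {"rows": [{"hand": 2,"linear": [0,0,0.4],"twist": 0},{"hand": 2,"linear": [0,0,0.3],"twist": 0},{"hand": 2,"linear": [0,0,0],"twist": 0},{"hand": 2,"linear": [0,0,0],"twist": 0}]}}

```text
t: 25.1
tcp_pos: [0.503, 0.2549, 0.0089]
tool_rot: [[-0.969, -0.246, -0.0], [-0.246, 0.969, -0.0], [0.0, -0.0, -1.0]]
contact_force: [1.0, 0.4, -0.3]
finger_gap: 0.329
grip_force: 59.2
```

Request:
{"api": "jog_arm", "payload": {"rows": [{"hand": 2,"linear": [0,0,0.15],"twist": 0},{"hand": 2,"linear": [0,0,0],"twist": 0}]}}

```text
t: 25.35
tcp_pos: [0.503, 0.2548, 0.0073]
tool_rot: [[-0.969, -0.246, -0.0], [-0.246, 0.969, -0.0], [0.0, -0.0, -1.0]]
contact_force: [-1.5, -0.6, -0.3]
finger_gap: 0.327
grip_force: 59.2
```

Request:
{"api": "jog_arm", "payload": {"rows": [{"hand": 2,"linear": [0,0,0.1],"twist": 0},{"hand": 2,"linear": [0,0,0],"twist": 0}]}}

```text
t: 25.6
tcp_pos: [0.503, 0.2548, 0.0063]
tool_rot: [[-0.969, -0.246, -0.0], [-0.246, 0.969, -0.0], [0.0, -0.0, -1.0]]
contact_force: [0.2, -0.4, -0.3]
finger_gap: 0.325
grip_force: 59.2
```

One more millimetre, then release.

Request:
{"api": "jog_arm", "payload": {"rows": [{"hand": 2,"linear": [0,0,0.08],"twist": 0},{"hand": 2,"linear": [0,0,0],"twist": 0}]}}

```text
t: 25.85
tcp_pos: [0.503, 0.2549, 0.0062]
tool_rot: [[-0.969, -0.246, -0.0], [-0.246, 0.969, 0.0], [-0.0, 0.0, -1.0]]
contact_force: [-1.1, -0.6, 4.9]
finger_gap: 0.328
grip_force: 59.6
```

Request:
{"api": "jog_arm", "payload": {"rows": [{"hand": 3.2,"linear": [0,0,0],"twist": 0},{"hand": 3.8,"linear": [0,0,0],"twist": 0},{"hand": 4.4,"linear": [0,0,0],"twist": 0},{"hand": 4.8,"linear": [0,0,0],"twist": 0},{"hand": 4.8,"linear": [0,0,0],"twist": 0},{"hand": 4.8,"linear": [0,0,-1],"twist": 0},{"hand": 4.8,"linear": [0,0,-3],"twist": 0},{"hand": 4.8,"linear": [0,0,-6],"twist": 0},{"hand": 4.8,"linear": [0,0,-5],"twist": 0},{"hand": 4.8,"linear": [0,0,0],"twist": 0}]}}

```text
t: 27.1
tcp_pos: [0.5068, 0.2563, 0.1617]
tool_rot: [[-0.969, -0.246, 0.011], [-0.246, 0.969, 0.006], [-0.012, 0.003, -1.0]]
contact_force: [0.6, 0.5, -0.7]
finger_gap: 0.564
grip_force: 0.0
```

```bash
python3 - <<'E'
from h import *
np.set_printoptions(precision=4,suppress=True)
o=env.get_obs();print(o['t'],o['tcp_pos'])
ci=optics.camera_info("wrist");im,d=optics.grab_frame("wrist");P=wcloud(d,ci);i=im.astype(int)
x,y,z=P[...,0],P[...,1],P[...,2]
m=(np.hypot(x-.5,y-.254)<.05)&(z<.04)&(i[...,0]>i[...,2]+50)
q=P[m];t=q[q[:,2]>np.percentile(q[:,2],60)-.003];A=np.c_[t[:,:2],np.ones(len(t))]
print('pellet',cv2.minEnclosingCircle((t[:,:2]*1000).astype(np.float32)),np.median(t[:,2]),np.linalg.lstsq(A,t[:,2],rcond=None)[0])
r=regions_of("wrist","dish");q=P[r[0]["mask"]];q=q[(q[:,2]<.015)&(q[:,2]>-.01)];print(cv2.minEnclosingCircle((q[:,:2]*1000).astype(np.float32)))
s,d=optics.grab_frame("scene");Q=cloud("scene",d)
D=Q[...,:2]-np.array([.5095,.0313]);m=(np.hypot(D[...,0],D[...,1])<.008);print('rod end z',np.percentile(Q[m][:,2],[10,50,90]))
c=[cv2.resize(s[170:280,205:348],(499,384),interpolation=2),cv2.resize(s[195:235,225:265],(384,384),interpolation=2)]
save("fin.png",np.hstack(c+[im]),.57)
E
```

```text
27.1 [0.5068 0.2563 0.1617]
pellet ((499.88629150390625, 253.66253662109375), 15.293926239013672) 0.016844582016982024 [0.012  0.0057 0.0094]
((499.73358154296875, 253.33868408203125), 54.25559616088867)
rod end z [0.0814 0.0863 0.0879]
```

View pics/fin.png

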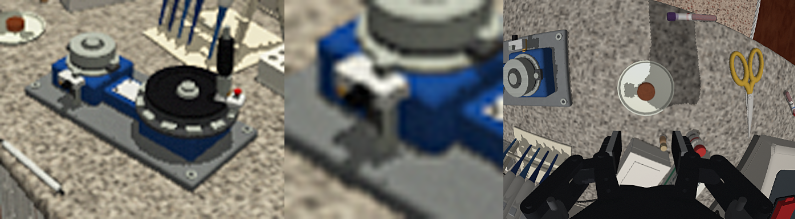

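Request:
{"api": "jog_arm", "payload": {"rows": [{"hand": 4.8,"linear": [0.55,-3.75,-0.3],"twist": 0},{"hand": 4.8,"linear": [0.55,-3.75,-0.3],"twist": 0},{"hand": 4.8,"linear": [0.55,-3.75,-0.3],"twist": 0},{"hand": 4.8,"linear": [0.55,-3.75,-0.3],"twist": 0},{"hand": 4.8,"linear": [0.55,-3.75,-0.3],"twist": 0},{"hand": 4.8,"linear": [0.55,-3.75,-0.3],"twist": 0},{"hand": 4.8,"linear": [0,0,0],"twist": 0},{"hand": 4.8,"linear": [0,0,0],"twist": 0}]}}

```text
t: 28.25
tcp_pos: [0.5254, 0.0297, 0.1722]
tool_rot: [[-0.969, -0.247, -0.003], [-0.247, 0.969, 0.001], [0.003, 0.001, -1.0]]
contact_force: [0.0, 0.7, 1.1]
finger_gap: 0.561
grip_force: 0.0
```

```bash
python3 - <<'E'
from h import *
np.set_printoptions(precision=4,suppress=True)
o=env.get_obs();print(o['t'],o['tcp_pos'])
e=np.array([.973,.232]);n=np.array([-.232,.973])
for k in range(2):
    ci=optics.camera_info("wrist");im,d=optics.grab_frame("wrist");P=wcloud(d,ci);i=im.astype(int)
    D=P[...,:2]-np.array([.5092,.0313]);a=D@e*1e3;b=D@n*1e3;z=P[...,2]*1e3;r=np.hypot(a,b)
    f=lambda m:(int(m.sum()),np.percentile(z[m],[10,25,50,75,90]).round(2)) if m.sum() else 0
    print('die',f((r>20)&(r<30)&(z>75)&(z<95)),'rod',f((r<7)&(z>70)&(z<95)),'plate',f((a>-70)&(a<-40)&(abs(b)<60)&(z>5)&(z<25)))
    br=i.min(-1)>150
    m=(a<-34)&(a>-75)&(abs(b)<30)&(z>55)&(z<70);print('stop',f(m),'bright',f(m&br),a[m].min(),a[m].max(),b[m].min(),b[m].max())
    m=(a<-30)&(a>-80)&(abs(b)<30)&(i[...,0]>i[...,2]+35)&(z>30)&(z<60);print('brass',f(m))
# same from first scene/top views for bias
for nme in('top','scene'):
    F=np.load(nme+'.npz');P=F['P'];D=P[...,:2]-np.array([.5095,.0313]);a=D@e*1e3;b=D@n*1e3;z=P[...,2]*1e3;r=np.hypot(a,b)
    print(nme,'die',f((r>20)&(r<30)&(z>75)&(z<95)),'stop',f((a<-34)&(a>-75)&(abs(b)<30)&(z>55)&(z<70)),'pel',f((r<11)&(z>70)&(z<80)))
u=np.argwhere((a<-1e9));
ys,xs=np.where(np.ones(1,bool)[None]) 
m=(np.hypot(*(wcloud(d,ci)[...,:2]-np.array([.47,.02])).transpose(2,0,1))<.03);v,uu=np.where(m);print(v.mean(),uu.mean())
v0,u0=int(v.mean()),int(uu.mean());c=im[max(0,v0-45):v0+60,max(0,u0-60):u0+75];cv2.imwrite('pics/stop.png',cv2.resize(c[...,::-1],None,fx=5,fy=5,interpolation=2))
E
```

```text
28.25 [0.5254 0.0297 0.1722]
die (2271, array([83.02, 83.42, 83.83, 84.26, 84.67])) rod (236, array([86.41, 86.9 , 87.36, 87.75, 88.18])) plate (2244, array([12.85, 13.29, 13.8 , 14.33, 14.96]))
stop (1160, array([57.81, 60.27, 61.07, 61.73, 62.4 ])) bright (870, array([58.51, 60.54, 61.16, 61.78, 62.39])) -74.87871559579801 -34.01112819214107 -28.952633977074754 17.074259626880902
brass (43, array([49.26, 49.61, 50.21, 50.55, 50.91]))
die (2275, array([82.96, 83.35, 83.82, 84.22, 84.63])) rod (233, array([86.5 , 86.79, 87.29, 87.71, 88.06])) plate (2287, array([12.87, 13.31, 13.82, 14.38, 15.01]))
stop (1144, array([57.88, 60.16, 61.05, 61.72, 62.54])) bright (865, array([58.37, 60.5 , 61.18, 61.8 , 62.52])) -74.56902294872005 -34.01206599059913 -29.235505877132695 17.737035827015045
brass (37, array([48.29, 49.42, 49.89, 50.25, 50.87]))
top die (134, array([81.73, 82.96, 84.58, 86.27, 88.3 ])) stop (64, array([57.57, 60.27, 62.04, 64.15, 65.53])) pel (28, array([74.42, 75.09, 76.38, 78.16, 78.92]))
scene die (107, array([81.89, 82.77, 83.62, 84.11, 84.91])) stop (90, array([56.79, 58.5 , 60.51, 61.88, 66.15])) pel (18, array([74.01, 74.61, 75.4 , 76.74, 77.07]))
132.2759747331736 254.21084730995426
```

View pics/stop.png

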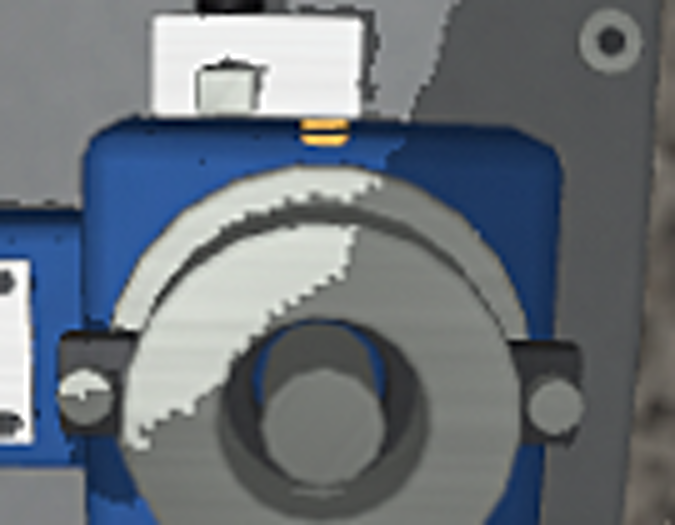

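```bash
python3 -c "
from cell import env
print(env.finish_job())"
```

```text
the job is handed in; nothing more can be done
None
```

I handed the job in at about 28 s, and no verdict came back. By my camera measurements the crank is upright and locked, the rod's tab is against the depth stop to within the cameras' roughly 1 mm accuracy, and the pellet lies flat within about 1 mm of the dish centre. The arm came near no bystander, but I did not re-measure their positions.

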